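# Hold a liquid cell against the sprung stop of a pressing jig

### The job

Lift the liquid cell onto the bed of the pressing jig, lengthwise along the bed's centre line and clear of the stop, then slide it along the bed with a short end square against the sprung stop until the orange pointer is in the green band, never into the red. Finish while still holding it pressed there, steady and flat on the bed, because I am about to screw it down: do not let go. Leave the jar, the two vials and the timer where they are.

Things in the scene. Friction and masses are not known exactly. Their poses are not given: they have to be found in the camera images.
- cell_mid (a point): Loose liquid cell lying flat: grey metal plates 60 mm long (its x), 38 mm wide (its y), about 0.16 kg; brass nuts and ports on top, 30 mm tall over all. Solid as a block 60 x 38 x 18 mm (nuts and ports above that are only for show). Point: centre of that block, 9 mm above the underside; z up. Either short end may face the stop. Grip across the 38 mm width.
- jig: Fixed jig: aluminium bed 190 (x) x 130 (y) mm, surface 14 mm above the worktop, black centre line along x. Origin: centre of its underside; +x = pressing direction, z up. Stop face at rest at x = 35 mm; free bed in front of it from x = -90. Dark rear bracket x 79 to 93, top 48 mm above the worktop. White gauge ledge, top 30 mm up, at x 35 to 71, y -40 to -58: green and red bands.
- stop_face (a point): Point on the black rubber pressing face of the sprung stop: mid-width, 10 mm above the bed (24 mm above the worktop). The stop is a steel block 64 mm wide (y) reaching 27.5 mm above the bed; it moves along the jig's +x when pressed. x, y, z axes as the jig's.
- stop (a joint): Travel of the sprung stop along the jig's +x in m: 0 at rest (it springs back), 0.022 at its end. The spring pushes back with 5 N at the start of travel and 0.8 N more for each mm (about 14 N at 11 mm). An orange pointer moves with it over the gauge ledge: green band 0.007 to 0.015, red from 0.018 on.
- jar: Bystander: powder jar with black cap, 62 mm across, 94 mm tall; origin at the centre of its underside.
- vial_a: Bystander: vial with black cap, 25 mm across, 50 mm tall; origin at the centre of its underside.
- vial_b: Bystander: vial with blue cap, 25 mm across, 50 mm tall; origin at the centre of its underside.
- timer: Bystander: white bench timer with yellow keys, 58 x 66 x 22 mm; origin at the centre of its underside.

How it is judged:
By the outcome, as a careful person would: the job done as asked, in the order asked, and still so for the second after the job is handed in, while the arm keeps its last pose, push and grip.
It also fails if it takes over 42 s, if anything falls off the work surface, if the arm or the gripper's body presses on something with over 40 N, if the wrist force passes 120 N, or if a joint passes its speed limit or range.

### The arm

A 6-joint arm with a two-finger parallel gripper is mounted at the origin on a cart in front of the work surface, level with it; the furniture and walls round the work are solid. World frame = base frame: x ahead of the robot, y to its left, z up, the work surface at z = 0. Lengths are in m, angles in rad, forces in N, time in s.
With the tool pointing down it reaches from about 0.25 to 0.725 m from the base axis. Payload 9.7 kg.
Tool frame: the origin (TCP) lies on the centre line of the jaws, within the pads' length; the fingertips stand 22 mm ahead of it and the grasp point (between the pads) lies 3 mm ahead of it; z points along the fingers, y is the line along which they close (so a half turn about z gives the same grasp; the last joint's range is limited). The gripper opens to 85 mm and grips with 20 to 120 N. Pads are 22 mm wide; open, the fingers measure 114 mm over their backs; the gripper's body (76 mm by 85 mm) begins 54 mm behind the grasp point. The pads swing forward as they close: fully open they stand 13 mm farther back than shut.
Start: joints at [1.165, 0.087, 0.176, 1.66, 0, 1.571], TCP at [0.217, 0.505, 0.228] pointing down, gripper open.
Joint ranges: [-3.13, 3.13], [-0.85, 1.81], [-1.15, 1.24], [-2.2, 2.28], [-1.44, 1.52], [-3.14, 3.14]. Speed limits (rad/s): [2.22, 2.22, 2.57, 3.14, 3.14, 3.14].

### API

Orientations are given as a unit quaternion [x, y, z, w].
In Python, from cell import ctrl gives the robot as it stands. Calls block until the motion is done:
- ctrl.move_ptp(position, orientation): joint-space move of the TCP to a pose.
- ctrl.move_l(position, rot=None, rate=0.15, contact_N=None): straight line of the TCP; rot=None keeps the orientation; rate is the mean speed in m/s. With contact_N (N) it stops when the force on the tool has changed by that much, and returns True; else False.
- ctrl.movej(angles): joint-space move.
- ctrl.move_gripper(opening, squeeze=None): opening from 0.0 (shut) to 1.0 (fully open); squeeze is the grip in N (None keeps the last); returns when the fingers have stopped.
- ctrl.pause(seconds).
- ctrl.solve_ik(position, orientation): joint angles nearest the present ones, or None.
- ctrl.get_state(): the state.
- ctrl.capture(name): name is "scene" or "side" or "wrist"; returns a dict with "img" (480x640x3 uint8, blue, green, red), "mtx" (3x3 intrinsics, pixels), "extrinsics" (4x4, takes a point from camera to world coordinates); the wrist camera has in their place "mount" (4x4, takes a point from camera to tool coordinates, whose origin is the TCP and whose axes are the flange's). Camera axes: x right, y down, z forward; pixel columns grow to the right and rows downward; lengths in m; the calibration is good to about 2 mm. A picture is of the moment at which its call begins: read the wrist's pose just before it. There is no depth.
A pose or a line that the arm cannot do raises ctrl.Unreachable and nothing moves.
- ctrl.close_job(): hands the job in; it is judged then, once.
The state is a dict: "clock": time; "q": joint angles; "qvel": joint speeds; "joint_efforts": joint torques, N m; "tcp_pos": TCP position; "ee_rot": TCP orientation; "wrist_force": force on the tool from outside, world axes, zero at the start; "wrist_torque": the same for the moment, N m; "gripper_width": opening from 0.0 (shut) to 1.0 (fully open); "gripper_force": force on a finger pad.
Only numpy, scipy, OpenCV 4.12 (cv2) and the standard library are available. Lean on these libraries where they do the work, as an engineer would, in place of code of your own. Each camera call takes 0.05 s, during which the arm holds its last target. There are 200 camera calls.

## Working session

There is one attempt and no reset: what is moved stays moved. The work goes in short steps, each a Python script; the robot and the scene stay as the last script left them, time stands still between calls to the robot, and variables do not carry over. Pictures are saved under pics/ and viewed, at most 10 in all, crops included, and the job is handed in when it is done.

```bash
mkdir -p pics; ls; python3 - <<'E'
from cell import ctrl
import cv2,numpy as np
np.set_printoptions(precision=4,suppress=True)
for n in("scene","side"):
    c=ctrl.capture(n); cv2.imwrite(f"pics/{n}0.png",c["img"]); print(n,c["mtx"],c["extrinsics"])
s=ctrl.get_state();print(s)
c=ctrl.capture("wrist");cv2.imwrite("pics/wrist0.png",c["img"]);print(c["mtx"],c["mount"])
E
```

```text
pics
scene [[593.9578   0.     319.8909]
 [  0.     593.9578 240.5603]
 [  0.       0.       1.    ]] [[ 0.9872 -0.0969  0.1268  0.2741]
 [-0.1587 -0.6805  0.7154 -0.9125]
 [ 0.017  -0.7263 -0.6872  1.0764]
 [ 0.      0.      0.      1.    ]]
side [[490.3361   0.     321.0573]
 [  0.     490.3361 240.4837]
 [  0.       0.       1.    ]] [[ 0.9365 -0.2003  0.2878  0.1481]
 [-0.3506 -0.5486  0.759  -0.6636]
 [ 0.0058 -0.8117 -0.584   0.6642]
 [ 0.      0.      0.      1.    ]]
{'clock': 0.1, 'q': array([ 1.165 ,  0.0874,  0.1752,  1.6598, -0.    ,  1.5708]), 'qvel': array([-0.0012, -0.0015,  0.0024,  0.0005,  0.0023, -0.0001]), 'joint_efforts': array([ -0.0014, -52.1558,  46.5655,   0.016 ,  -0.0001,   0.    ]), 'tcp_pos': array([0.217 , 0.5051, 0.227 ]), 'ee_rot': array([ 0.2015,  0.9795, -0.0006, -0.0001]), 'wrist_force': array([0.0295, 0.4059, 0.0813]), 'wrist_torque': array([ 0.0056, -0.0234, -0.0097]), 'gripper_force': 0.0, 'gripper_width': 0.9995358083414568}
[[359.7592   0.     312.4126]
 [  0.     359.7592 241.7983]
 [  0.       0.       1.    ]] [[-0.0005 -0.9604 -0.2785  0.0707]
 [ 1.     -0.0003 -0.0006  0.0003]
 [ 0.0005 -0.2785  0.9604 -0.146 ]
 [ 0.      0.      0.      1.    ]]
```

View pics/scene0.png

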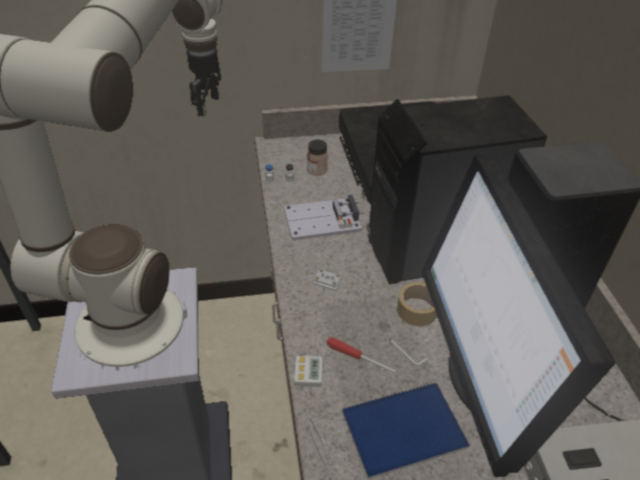

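View pics/side0.png

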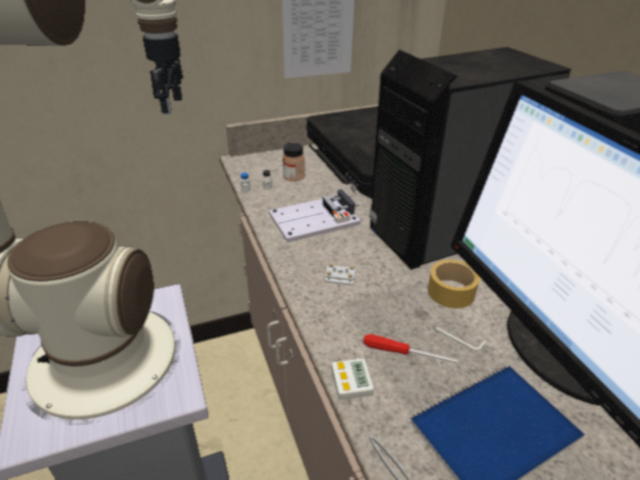

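The scene view shows the jig bed around (322,217), its stop on the right side at (347,210), and the cell at (327,279). The PC tower stands just right of the jig at x>370. The side view agrees: cell at (340,274), jig at (313,216).

```bash
cat > h.py <<'E'
import numpy as np,cv2
from cell import ctrl
from scipy.spatial.transform import Rotation as R
np.set_printoptions(precision=4,suppress=True)
def ray(px,K,T,z):
    d=T[:3,:3]@np.linalg.solve(K,[px[0],px[1],1.]); return T[:3,3]+d*(z-T[2,3])/d[2]
def proj(P,K,T):
    p=(np.atleast_2d(P)-T[:3,3])@T[:3,:3]; p=p@K.T; return p[:,:2]/p[:,2:]
def wrist(name=None):
    s=ctrl.get_state(); c=ctrl.capture("wrist")
    T=np.eye(4);T[:3,:3]=R.from_quat(s["ee_rot"]).as_matrix();T[:3,3]=s["tcp_pos"]
    if name: cv2.imwrite(f"pics/{name}.png",c["img"]); np.savez(f"pics/{name}.npz",K=c["mtx"],T=T@c["mount"])
    return c["img"],c["mtx"],T@c["mount"]
def down(yaw): # tool y axis at angle yaw+90 in world, pointing down (tool x along yaw)
    return (R.from_euler('z',yaw)*R.from_euler('x',np.pi)).as_quat()
E
python3 - <<'E'
from h import *
for n,pts in(("scene",[(327,279,.015),(285,205,.014),(291,237,.014),(361,231,.014),(352,196,.014),(315,368,.02),(317,170,.0),(289,179,0),(269,179,0),(372,215,.05)]),("side",[(340,274,.015),(270,212,.014),(293,237,.014),(358,222,.014)])):
    c=ctrl.capture(n)
    for p in pts: print(n,p,ray(p[:2],c["mtx"],c["extrinsics"],p[2]))
print(R.from_quat(ctrl.get_state()["ee_rot"]).as_matrix())
E
```

```text
scene (327, 279, 0.015) [0.4655 0.0556 0.015 ]
scene (285, 205, 0.014) [0.3971 0.349  0.014 ]
scene (291, 237, 0.014) [0.3974 0.2176 0.014 ]
scene (361, 231, 0.014) [0.584  0.2146 0.014 ]
scene (352, 196, 0.014) [0.5893 0.362  0.014 ]
scene (315, 368, 0.02) [ 0.3967 -0.1975  0.02  ]
scene (317, 170, 0.0) [0.5132 0.5151 0.    ]
scene (289, 179, 0) [0.4243 0.4826 0.    ]
scene (269, 179, 0) [0.3658 0.4907 0.    ]
scene (372, 215, 0.05) [0.6154 0.2336 0.05  ]
side (340, 274, 0.015) [0.4632 0.0553 0.015 ]
side (270, 212, 0.014) [0.3924 0.3373 0.014 ]
side (293, 237, 0.014) [0.4129 0.2163 0.014 ]
side (358, 222, 0.014) [0.5784 0.2221 0.014 ]
[[-0.9188  0.3947 -0.0002]
 [ 0.3947  0.9188 -0.0005]
 [-0.     -0.0006 -1.    ]]
```

```bash
python3 - <<'E'
from h import *
ctrl.move_ptp([0.45,0.285,0.2],down(np.pi)); wrist("wj")
print(ctrl.get_state()["clock"],ctrl.get_state()["q"])
ctrl.move_ptp([0.45,0.055,0.16],down(np.pi)); wrist("wc")
s=ctrl.get_state();print(s["clock"],s["tcp_pos"],s["q"])
E
```

```text
1.525 [0.5661 0.0365 0.0697 1.6038 0.0002 0.5655]
2.5 [0.4504 0.0562 0.1604] [ 0.1239 -0.1581 -0.192   1.5362  0.0003  0.1226]
```

View pics/wj.png

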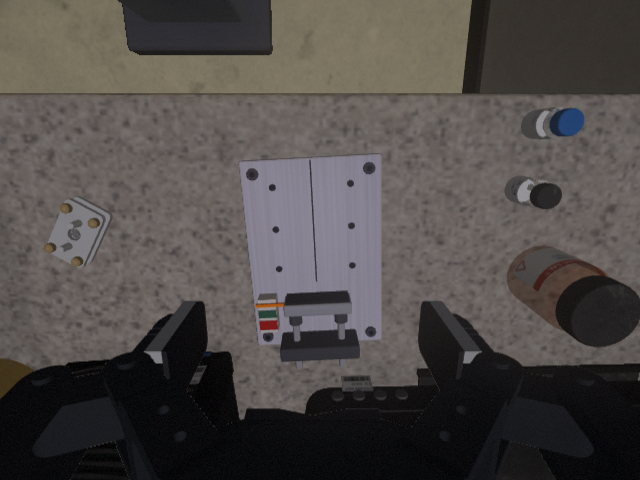

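View pics/wc.png

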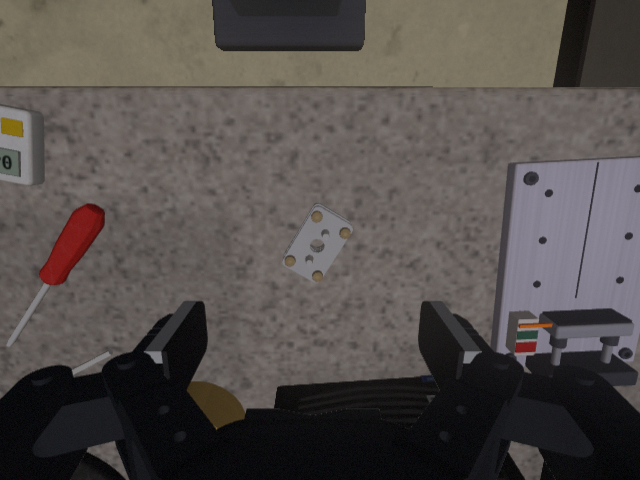

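wj: the bed is seen with corners (242,160), (381,154), (257,346), (382,340), its centre line running from (310,160) to (316,282), and the stop at (318,303). wc: the cell is at (318,243), turned about 30° in the image. I'll enlarge both to get accurate corners.

```bash
python3 - <<'E'
import cv2
a=cv2.imread("pics/wc.png")[195:295,270:370]; cv2.imwrite("pics/wc_z.png",cv2.resize(a,None,fx=6,fy=6,interpolation=cv2.INTER_CUBIC))
a=cv2.imread("pics/wj.png")[145:365,225:400]; cv2.imwrite("pics/wj_z.png",cv2.resize(a,None,fx=2.7,fy=2.7,interpolation=cv2.INTER_CUBIC))
E
```

```text
(no output)
```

View pics/wc_z.png

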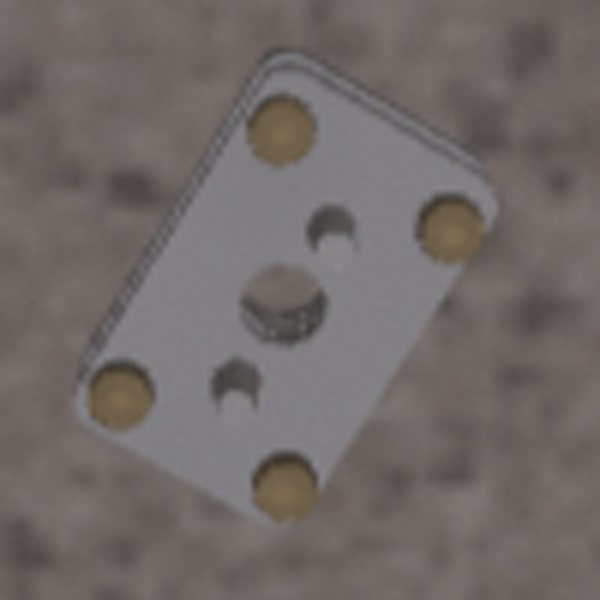

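View pics/wj_z.png

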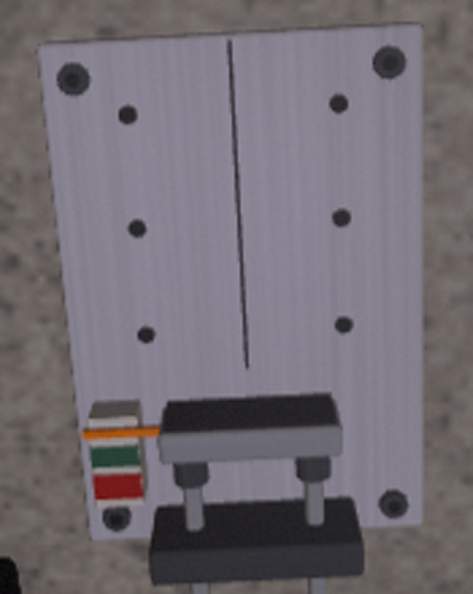

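Crop 1: the nut centres are at (282,130), (452,228), (121,395), (285,487), and the top-plate edges are sharp. Crop 2: the bed corners are at (39,44), (421,22), (422,525), (91,541), the line runs from (229,40) to (247,368), and the pointer is above the green band at rest.

```bash
python3 - <<'E'
from h import *
d=np.load("pics/wc.npz");K,T=d["K"],d["T"]
f=lambda p:(p[0]/6+270-.42,p[1]/6+195-.42)
n=np.array([ray(f(p),K,T,.021)for p in[(282,130),(452,228),(285,487),(121,395)]])
print("nuts",n.mean(0),n); print([np.linalg.norm(n[i]-n[(i+1)%4]) for i in range(4)])
v=(n[0]+n[1]-n[2]-n[3]);w=n[0]-n[1]+n[3]-n[2];print("yaw long",np.degrees(np.arctan2(v[1],v[0])),"short",np.degrees(np.arctan2(w[1],w[0])))
for a,b in[((255,95),(95,370)),((310,72),(480,172)),((470,262),(325,492))]:
    e=ray(f(b),K,T,.018)-ray(f(a),K,T,.018);print("edge",np.degrees(np.arctan2(e[1],e[0])))
t=np.array([ray(f(p),K,T,.018)for p in[(276,58),(503,195),(285,540),(68,400)]]);print("top",t.mean(0),[np.linalg.norm(t[i]-t[(i+1)%4]) for i in range(4)])
d=np.load("pics/wj.npz");K,T=d["K"],d["T"]
g=lambda p:(p[0]/2.7+225-.3,p[1]/2.7+145-.3)
j=np.array([ray(g(p),K,T,.014)for p in[(39,44),(421,22),(422,525),(91,541)]])
print("jig",j,j.mean(0),[np.linalg.norm(j[i]-j[(i+1)%4]) for i in range(4)])
l=np.array([ray(g(p),K,T,.014)for p in[(229,40),(247,368)]]);print("line",l)
for a,b in[(l[0],l[1]),(j[0],j[3]),(j[1],j[2]),(j[0],j[1]),(j[3],j[2])]:e=b-a;print(np.degrees(np.arctan2(e[1],e[0])))
s=np.array([ray(g(p),K,T,.0415)for p in[(163,431),(341,424)]]);print("stop top front edge",s)
E
```

```text
nuts [0.4668 0.0598 0.021 ] [[0.441  0.0594 0.021 ]
 [0.4547 0.0827 0.021 ]
 [0.4926 0.06   0.021 ]
 [0.4788 0.037  0.021 ]]
[np.float64(0.026983518055238118), np.float64(0.044154242020950404), np.float64(0.02677622065189532), np.float64(0.0439086655390909)]
yaw long 149.23321566213951 short -120.67454344901277
edge -29.814948024612455
edge 59.32522917161687
edge -30.093593016240916
top [0.4663 0.0595 0.018 ] [np.float64(0.03658850608370369), np.float64(0.05918464844311905), np.float64(0.037420643957811146), np.float64(0.05693937528327938)]
jig [[0.3994 0.2196 0.014 ]
 [0.3924 0.3469 0.014 ]
 [0.5811 0.3572 0.014 ]
 [0.588  0.229  0.014 ]] [0.4902 0.2882 0.014 ] [np.float64(0.12747783985779443), np.float64(0.18902743101008448), np.float64(0.12832438316452482), np.float64(0.18884867521242016)]
line [[0.3982 0.2831 0.014 ]
 [0.5159 0.2894 0.014 ]]
3.060789634928185
2.853711598145295
3.110580711144119
93.1836721714378
93.10252961001889
stop top front edge [[0.5278 0.2603 0.0415]
 [0.5252 0.3214 0.0415]]
```

```bash
python3 - <<'E'
from h import *
c=[.4665,.0597]; y=np.radians(149.8)
ctrl.move_ptp([*c,.08],down(y))
print(ctrl.move_l([*c,.023],rate=.08,contact_N=8))
s=ctrl.get_state();print(s["tcp_pos"],s["wrist_force"])
ctrl.move_gripper(0.,80); s=ctrl.get_state();print(s["gripper_width"],s["gripper_force"],s["wrist_force"],s["tcp_pos"])
ctrl.move_l([*c,.1],rate=.12)
yj=np.radians(183.1);u=np.array([np.cos(np.radians(3.1)),np.sin(np.radians(3.1))]);o=np.array([.4902,.2882])
ctrl.move_ptp([*(o-.035*u),.1],down(yj))
ctrl.pause(.2); wrist("hold"); s=ctrl.get_state();print(s["clock"],s["tcp_pos"],s["wrist_force"],s["gripper_width"],s["q"])
E
```

```text
False
[0.4667 0.0597 0.0233] [-0.5932 -0.051   0.3444]
0.0005770427960222385 0.0 [-0.5759  0.3766  1.2276] [0.4665 0.0597 0.023 ]
6.6583 [0.4557 0.2852 0.1002] [ 0.7717  0.1031 -0.4045] 0.00021242289956641092 [ 0.5593  0.0465 -0.1125  1.4116 -0.0001  0.5074]
```

View pics/hold.png

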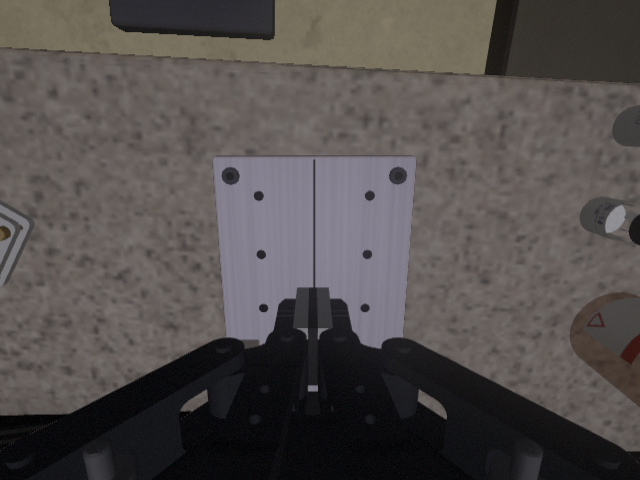

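The gripper is fully shut and empty, so it missed. The cell is still on the table at the left edge (0,235). I'll look at it again.

```bash
python3 - <<'E'
from h import *
ctrl.move_gripper(1.0)
ctrl.move_ptp([0.45,0.057,0.16],down(np.pi)); ctrl.pause(.2); a,_,_=wrist("wc2")
print(ctrl.get_state()["clock"])
cv2.imwrite("pics/wc2_z.png",cv2.resize(a[185:305,240:400],None,fx=5,fy=5,interpolation=cv2.INTER_CUBIC))
E
```

```text
8.6333
```

View pics/wc2_z.png

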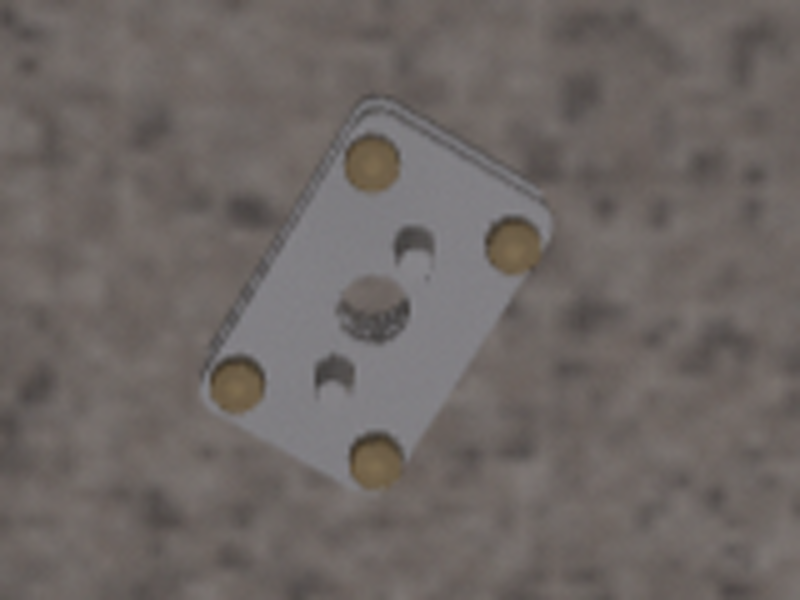

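```bash
python3 - <<'E'
from h import *
d=np.load("pics/wc2.npz");K,T=d["K"],d["T"]
f=lambda p:(p[0]/5+240-.4,p[1]/5+185-.4)
n=np.array([ray(f(p),K,T,.021)for p in[(372,163),(513,245),(377,461),(237,384)]])
c=n.mean(0)[:2];v=(n[0]+n[1]-n[2]-n[3]);y=np.arctan2(v[1],v[0]);print(c,np.degrees(y))
ctrl.move_gripper(.62)
ctrl.move_ptp([*c,.075],down(y))
ctrl.move_l([*c,.03],rate=.08,contact_N=8)
hit=ctrl.move_l([*c,.008],rate=.02,contact_N=4)
s=ctrl.get_state();print(hit,s["clock"],s["tcp_pos"],s["wrist_force"],s["gripper_width"])
E
```

```text
[0.4667 0.0597] 149.46292040168382
False 11.6 [0.4668 0.0597 0.0082] [-0.0474 -0.8403 -0.1918] 0.6203777286608257
```

```bash
python3 - <<'E'
from h import *
p=ctrl.get_state()["tcp_pos"]
hit=ctrl.move_l([p[0],p[1],-.012],rate=.02,contact_N=4)
s=ctrl.get_state();print(hit,s["clock"],s["tcp_pos"],s["wrist_force"],s["gripper_width"])
E
```

```text
True 12.3417 [ 0.4667  0.0597 -0.0072] [-2.2684  0.6741  5.3372] 0.616785815084449
```

```bash
python3 - <<'E'
from h import *
ctrl.pause(.1)
w,K,T=wrist("wd"); s=ctrl.capture("side"); 
P=np.array([.4667,.0597,.01])
q=proj(P,s["mtx"],s["extrinsics"])[0].astype(int);print(q)
a=s["img"][q[1]-70:q[1]+30,q[0]-67:q[0]+66]
a=cv2.resize(a,(400,300),interpolation=cv2.INTER_CUBIC)
b=cv2.resize(w[180:480,120:520],(800,600))[:300] 
b=cv2.resize(w[190:490,112:512],(400,290))
o=np.zeros((300,800,3),np.uint8);o[:,:400]=a;o[:290,400:]=b
cv2.imwrite("pics/cmp.png",cv2.convertScaleAbs(o,alpha=1.8,beta=15)); print(ctrl.get_state()["tcp_pos"],ctrl.get_state()["wrist_force"])
E
```

```text
[340 274]
[ 0.4667  0.0597 -0.0073] [-1.0909 -1.537   5.9251]
```

View pics/cmp.png

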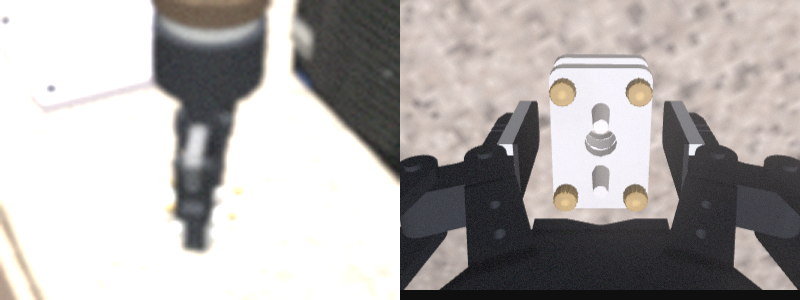

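The fingers straddle the cell with an even gap on each side, and the tips are on the table. So the tips reach about 29 mm less than the stated figure in the TCP frame. I'll raise by 5 mm, grip, and check the opening.

```bash
python3 - <<'E'
from h import *
p=ctrl.get_state()["tcp_pos"]
ctrl.move_l([p[0],p[1],-.002],rate=.05)
ctrl.move_gripper(0.,80); s=ctrl.get_state();print(s["clock"],s["gripper_width"],s["gripper_force"],s["wrist_force"],s["tcp_pos"])
if s["gripper_width"]>.3:
    ctrl.move_l([p[0],p[1],.02],rate=.1); ctrl.pause(.2)
    s=ctrl.get_state();print(s["clock"],s["gripper_width"],s["gripper_force"],s["wrist_force"],s["wrist_torque"])
E
```

```text
13.0917 0.42503637693023577 80.83028554916382 [-0.988  -0.6054  5.5372] [ 0.4668  0.0597 -0.0017]
13.6583 0.4216651646971376 80.02092719078064 [-0.3506 -0.6662 -1.55  ] [0.0069 0.0138 0.0057]
```

Gripped: the opening is right and the weight reads 1.55 N. The tips brushed the table on closing, so I'll set it down, regrip 2.5 mm higher, then carry it to the bed.

```bash
python3 - <<'E'
from h import *
P=lambda t:(lambda s:print(t,round(s["clock"],2),s["gripper_width"].__round__(3),s["wrist_force"],s["wrist_torque"],s["tcp_pos"]))(ctrl.get_state())
p=ctrl.get_state()["tcp_pos"]
ctrl.move_l([p[0],p[1],-.0015],rate=.06,contact_N=5)
ctrl.move_gripper(.55); ctrl.move_l([p[0],p[1],.001],rate=.03); P("open")
ctrl.move_gripper(0.,80); P("grip")
ctrl.move_l([p[0],p[1],.075],rate=.12)
yj=np.radians(183.1);u=np.array([np.cos(np.radians(3.1)),np.sin(np.radians(3.1))]);o=np.array([.4902,.2882])
c=o-.035*u
ctrl.move_ptp([*c,.075],down(yj)); ctrl.pause(.1)
a,_,_=wrist("over"); P("over")
ctrl.move_l([*c,.024],rate=.1); P("near")
print(ctrl.move_l([*c,.010],rate=.02,contact_N=4)); P("down")
b,_,_=wrist("onbed")
cv2.imwrite("pics/onbed2.png",cv2.convertScaleAbs(b,alpha=1.5,beta=10))
E
```

```text
open 14.57 0.549 [ 0.3318 -0.3152 -0.2982] [-0.0135  0.0165 -0.0134] [0.4664 0.0596 0.0011]
grip 14.82 0.416 [-1.7963 -0.2105  5.6486] [-0.0548  0.3133  0.018 ] [0.4665 0.0597 0.0015]
over 16.64 0.414 [-0.6679  0.3082 -0.6426] [-0.0699 -0.0264  0.0027] [0.4557 0.2849 0.0751]
near 17.3 0.415 [ 0.2565 -0.2407 -1.3787] [ 0.0449 -0.0245 -0.0445] [0.4554 0.2863 0.0244]
True
down 17.79 0.416 [-0.0089  0.3449  5.1684] [-0.0449  0.0937  0.0246] [0.4554 0.2864 0.0155]
```

View pics/onbed2.png

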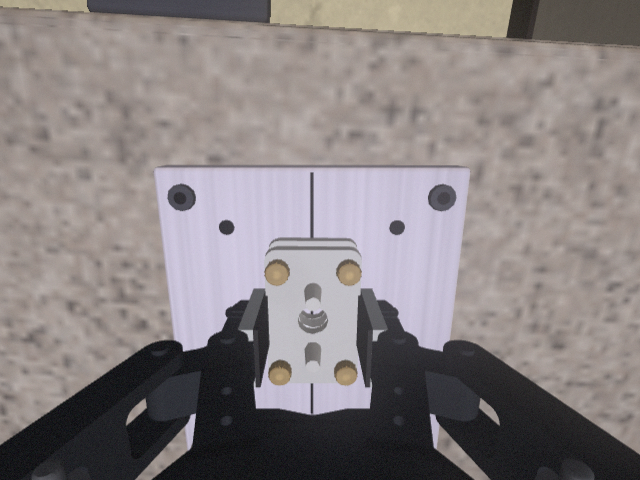

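The cell sits on the bed, held squarely, and centred on the black line (line at column 312, cell centre at column 312). It is clear of the stop. Now I'll slide it, feel for the stop and press.

```bash
cat >> h.py <<'E'
u=np.array([np.cos(np.radians(3.1)),np.sin(np.radians(3.1))]);o=np.array([.4902,.2882])
def P(t):
    s=ctrl.get_state();f=s["wrist_force"];d=s["tcp_pos"][:2]-o
    print(t,round(s["clock"],2),"w",round(s["gripper_width"],3),"F",f,"M",s["wrist_torque"],"jig x,y mm",d@u*1e3,(d[1]*u[0]-d[0]*u[1])*1e3,"z",s["tcp_pos"][2])
to=lambda x,z,**k:ctrl.move_l([*(o+x*u),z],**k)
E
python3 - <<'E'
from h import *
Z=.0153
to(-.005,Z,rate=.04); P("slid")
hit=to(.012,Z,rate=.012,contact_N=4); print(hit); ctrl.pause(.2); P("touch")
s=ctrl.get_state(); x0=(s["tcp_pos"][:2]-o)@u
if hit:
    for d in(.003,.006): to(x0+d,Z,rate=.015); ctrl.pause(.2); P(d)
E
```

```text
slid 18.75 w 0.421 F [-1.399   0.0592  4.7723] M [-0.0556  0.327  -0.0172] jig x,y mm -4.879512170694036 0.14675767933818462 z 0.015533314706242533
True
touch 19.89 w 0.418 F [-0.5534  0.0063  5.7317] M [-0.0166  0.1189 -0.0198] jig x,y mm 5.843839527267137 0.09384348049330776 z 0.015559938090191492
0.003 20.46 w 0.42 F [-10.6007  -1.114   11.9633] M [-0.1578  2.1764 -0.0497] jig x,y mm 7.0683968820607515 0.08989993281202115 z 0.015509979752358377
0.006 21.01 w 0.415 F [-14.78    -0.0454  13.203 ] M [-0.2151  2.8717 -0.0255] jig x,y mm 9.479580745947445 0.07845056479735643 z 0.015539886746493283
```

```bash
cat >> h.py <<'E'
def gauge(n,img=None):
    c=ctrl.capture(n); im=c["img"] if img is None else img
    J=lambda x,y,z:np.r_[o+x*u+y*np.array([-u[1],u[0]]),z]
    q=proj([J(x,-.049,.030) for x in np.arange(.03,.0751,.0025)],c["mtx"],c["extrinsics"]).astype(np.float32)
    m=[cv2.remap(im,q[None,:,0],q[None,:,1]+dy,cv2.INTER_LINEAR)[0] for dy in(-2,-1,0,1,2)]
    hsv=cv2.cvtColor(im,cv2.COLOR_BGR2HSV).astype(int); x0,y0=q.min(0).astype(int)-8;x1,y1=q.max(0).astype(int)+8
    r=hsv[y0:y1,x0:x1]; 
    for nm,lo,hi in(("orange",8,20),("green",60,90),("red",0,6)):
        w=((r[...,0]>=lo)&(r[...,0]<=hi)&(r[...,1]>110)&(r[...,2]>50))*1.
        ys,xs=np.nonzero(w); 
        if len(xs):
            p=ray((xs.mean()+x0,ys.mean()+y0),c["mtx"],c["extrinsics"],.030)[:2]-o
            print(n,nm,len(xs),"px",xs.mean()+x0,ys.mean()+y0,"jig mm",p@u*1e3,(p[1]*u[0]-p[0]*u[1])*1e3)
E
python3 - <<'E'
from h import *
for n in("scene","side"):
    print("before");gauge(n,cv2.imread(f"pics/{n}0.png")); print("now");gauge(n)
P("")
E
```

```text
before
scene orange 1 px 339.0 218.0 jig mm 39.73911605243657 -34.06476099693748
scene red 5 px 348.6 220.8 jig mm 62.178644152511 -49.984045125480925
now
scene orange 3 px 340.3333333333333 217.66666666666666 jig mm 43.56053551905383 -33.43865927867991
scene red 5 px 348.6 220.8 jig mm 62.178644152511 -49.984045125480925
before
side orange 15 px 335.0 212.6 jig mm 40.44908938023524 -33.78743058650038
side red 8 px 345.75 213.875 jig mm 61.75873043066009 -49.05362413829654
now
side orange 16 px 336.75 212.3125 jig mm 44.86936448727334 -34.273810349600616
side red 8 px 345.75 213.875 jig mm 61.75873043066009 -49.05362413829654
 21.21 w 0.418 F [-14.1244  -0.2697  13.9707] M [-0.2575  2.833  -0.0486] jig x,y mm 9.426189468572447 0.06812658657114534 z 0.015495827280026114
```

```bash
python3 - <<'E'
from h import *
X=.01184
for i in range(6):
    s=ctrl.get_state(); e=.016-(s["tcp_pos"][:2]-o)@u
    if e<.0005: break
    X+=min(e,.004); to(X,.0153,rate=.015); ctrl.pause(.25); P(round(X*1e3,2))
gauge("side");gauge("scene")
E
```

```text
15.84 21.88 w 0.419 F [-18.9696  -1.2948  15.9091] M [-0.2454  3.5959 -0.0321] jig x,y mm 12.786798907477454 0.06131273941351219 z 0.015523465915590694
19.05 22.49 w 0.419 F [-21.8285  -1.0941  17.652 ] M [-0.3199  4.2212  0.0176] jig x,y mm 15.409280654414534 0.06765251149970432 z 0.015475455793793273
19.64 22.99 w 0.418 F [-22.2423  -1.4997  18.5878] M [-0.4431  4.4967 -0.0922] jig x,y mm 15.731048281579143 0.07312404359121932 z 0.015512958022349033
side orange 17 px 338.52941176470586 211.8235294117647 jig mm 49.74979700312302 -33.97015565613851
side red 9 px 345.55555555555554 213.88888888888889 jig mm 61.3028206271934 -48.92613882697794
scene orange 5 px 342.6 217.8 jig mm 49.38886791767119 -35.13564322931364
scene red 5 px 348.6 220.8 jig mm 62.178644152511 -49.984045125480925
```

```bash
python3 - <<'E'
from h import *
ctrl.pause(1.0); P("steady"); b,K,T=wrist("fin"); a=cv2.imread("pics/onbed.png")
g=lambda i:cv2.cvtColor(i,cv2.COLOR_BGR2GRAY)
for p in[(276,272),(349,272),(280,373),(346,373)]:
    t=g(a)[p[1]-14:p[1]+15,p[0]-14:p[0]+15]; w=g(b)[p[1]-24:p[1]+25,p[0]-24:p[0]+25]
    r=cv2.matchTemplate(w,t,cv2.TM_CCOEFF_NORMED); _,m,_,l=cv2.minMaxLoc(r); print(p,np.array(l)-10,round(m,3))
gauge("side")
for n in("scene","side"):   # bystanders unmoved?
    i=cv2.imread(f"pics/{n}0.png");c=ctrl.capture(n)["img"]
    for nm,(x,y) in dict(scene=dict(vb=(269,172),va=(290,172),jar=(317,158),timer=(308,369)),side=dict(vb=(245,182),va=(267,180),jar=(293,162),timer=(352,377)))[n].items(): print(n,nm,cv2.absdiff(i,c)[y-12:y+13,x-10:x+11].mean().round(2))
E
```

```text
steady 24.09 w 0.42 F [-24.4002  -1.8638  18.2556] M [-0.3285  4.4861 -0.0635] jig x,y mm 15.721126880746395 0.034976856250290546 z 0.015482157111041558
(276, 272) [ 0 -1] 0.979
(349, 272) [ 0 -1] 0.982
(280, 373) [ 2 -3] 0.253
(346, 373) [-1 -3] 0.124
side orange 16 px 338.625 211.8125 jig mm 49.98311493044751 -34.01578265050534
side red 9 px 345.55555555555554 213.88888888888889 jig mm 61.3028206271934 -48.92613882697794
scene vb 2.13
scene va 1.87
scene jar 23.5
scene timer 2.51
side vb 0.86
side va 0.89
side jar 2.66
side timer 0.82
```

```bash
python3 - <<'E'
from h import *
b=cv2.imread("pics/fin.png"); a=cv2.imread("pics/onbed.png")
for p,h in[((276,272),8),((349,272),8),((280,373),8),((346,373),8),((313,318),14),((313,293),9),((313,355),9)]:
    t=a[p[1]-h:p[1]+h+1,p[0]-h:p[0]+h+1]; k=h+6; w=b[p[1]-k:p[1]+k+1,p[0]-k:p[0]+k+1]
    r=cv2.matchTemplate(w,t,cv2.TM_CCOEFF_NORMED); _,m,_,l=cv2.minMaxLoc(r); print(p,np.array(l)-6,round(m,3))
for q in((280,373),(346,373),(313,390),(313,365)): print(q,a[q[1],q[0]],b[q[1],q[0]])
E
```

```text
(276, 272) [ 0 -1] 0.973
(349, 272) [ 0 -1] 0.983
(280, 373) [0 0] 0.993
(346, 373) [0 0] 0.99
(313, 318) [0 0] 0.98
(313, 293) [ 0 -1] 0.987
(313, 355) [0 0] 0.984
(280, 373) [ 69  91 106] [62 85 99]
(346, 373) [ 69  90 104] [63 84 99]
(313, 390) [109  96 100] [12 15 15]
(313, 365) [125 122 123] [119 115 117]
```

```bash
python3 -c "
from cell import ctrl
print(ctrl.close_job())"
```

```text
the job is handed in; nothing more can be done
None
```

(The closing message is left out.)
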